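# Clip the sample plate into the reader stage

### The job

On the bench reader, press the long tail of the spring clip down with one fingertip so that its jaw rises, and hold it down while the other fingertip pushes the flat sample plate along the guides, beneath the jaw, until it is home against the end stop; then let go so that the jaw closes on the plate. Only press and push: the plate stays flat on its bed and is never lifted out. Leave the bottles, caps, beaker and pipette where they are.

Things in the scene. Friction and masses are not known exactly. Their poses are not given: they have to be found in the camera images.
- stage: reader stage, fixed to the bench: grey base 250 x 120 x 12 mm. Origin on the bench surface; x = push direction (to the end stop and the white optics housing, 55 mm tall, x = 73 to 135 mm), y = left of it, z up. The clip's axle runs along x at y = 0, z = 33 mm, between posts 39 mm high at x = -103 and 61 mm. The bed lies right of the axle, the clip's tail left of it
- bed (a point): middle of the top of the raised dark steel bed, at stage x = -20, y = -32.5, z = 24 mm. The bed is 170 mm long (stage x = -105 to 65 mm), between two guide walls 47 mm apart inside, 4 mm thick, tops 5 mm over the bed (z = 29 mm)
- stop (a point): centre of the face of the steel end stop that the plate's front edge must meet: stage x = 60, y = -32.5, z = 29 mm
- plate_center (a point): centre of the sample plate: aluminium with a white disc, 70 (x) x 44 (y) x 10 mm thick, about 80 g, loose and flat on the bed, long side along the guides, z up. It starts short of the jaw, centre at stage x = -25 to -5 mm; when home the centre is at stage x = 25 mm. Its rear edge is 35 mm behind its centre
- tail (a point): middle of the top of the clip's tail (moves with it): steel strip 90 mm long (stage x = -95 to -5 mm), 34 mm wide (stage y = 8 to 42 mm). At rest it slopes up to the left, middle 38 mm and outer edge 45 mm above the bench; pressed to 0.42 rad it is level, 27.5 mm above the bench (3.5 mm over the bed): one tip can slide along it while the other, at the same height, pushes the plate's rear edge
- jaw (a point): underside of the jaw's foot (moves with the clip), a steel finger 15 mm long, stage x = 35 to 50 mm, over the middle of the bed at the far end of the axle. At rest it is about 1.5 mm over the bed and blocks the 10 mm plate
- clip (a joint): angle of the spring clip about its axle: 0 = at rest, shut; grows as the tail is pressed, to 0.50 rad at its hard stop (tail level at 0.42). Above about 0.29 rad the plate passes beneath the jaw; let go on the plate it rests at about 0.27 rad. About 7 N in the middle of the tail holds it at 0.4; on the hard stop the tip drags and jams, so stay short of it. It springs back when released
- vial0: bystander: amber glass bottle with a black cap, 36 mm across, 75 mm tall, standing; origin at the centre of its foot
- vial1: bystander: amber glass bottle with a black cap, 36 mm across, 75 mm tall, standing; origin at the centre of its foot
- vial2: bystander: amber glass bottle with a black cap, 36 mm across, 75 mm tall, standing; origin at the centre of its foot
- cap0: bystander: loose black bottle cap, 28 mm across, 14 mm tall; origin at the centre of its underside
- cap1: bystander: loose black bottle cap, 28 mm across, 14 mm tall; origin at the centre of its underside
- beaker: bystander: small glass beaker, 56 mm across, 60 mm tall; origin at the centre of its foot
- pipette: bystander: hand pipette lying flat, about 270 mm long along its own x, 22 mm thick; origin on its underside, 90 mm from its blunt end
Mind the look-alikes: they are no part of the job. There is more than one size of the part that bears plate_center; the job needs the middle-sized.

How it is judged:
By the outcome, as a careful person would: the job done as asked, in the order asked, and still so for the second after the job is handed in, with the robot touching nothing.
It also fails if it takes over 38 s, if anything falls off the work surface, if the arm or the gripper's body presses on something with over 40 N, if the wrist force passes 120 N, or if a joint passes its speed limit or range.

### The arm

A 7-joint arm with a two-finger parallel gripper is mounted at the origin on the work surface. World frame = base frame: x ahead of the robot, y to its left, z up, the work surface at z = 0. Lengths are in mm, angles in rad, forces in N, time in s.
With the tool pointing down it reaches from about 400 to 875 mm from the base axis. Payload 6.5 kg.
Tool frame: the origin (TCP) lies at the very end of the fingers, on their centre line; the grasp point (between the pads) lies 19 mm behind it; z points along the fingers, y is the direction in which the jaws open and shut (so a half turn about z gives the same grasp; the last joint's range is limited). The gripper opens to 88 mm and grips with 3 to 60 N. Pads are 18 mm wide; open, the fingers measure 123 mm over their backs; the gripper's body (75 mm by 187 mm) begins 45 mm behind the grasp point.
Start: joints at [1.192, 0.536, -0.004, 1.538, 0.003, 1.067, -0.071], TCP at [200.016, -618.453, 238.716] pointing down, gripper open.
Joint ranges: [-2.7, 2.7], [-0.37, 2.16], [-1.27, 1.26], [0.24, 2.4], [-1.31, 4.45], [0.19, 1.91], [-2.76, 2.76]. Speed limits (rad/s): [2.39, 2.39, 3.14, 3.14, 3.14, 3.14, 3.14].

### API

Orientations are given as a unit quaternion [x, y, z, w].
In Python, from plant import arm gives the robot as it stands. The module is installed in compiled form; this text tells all that it offers.
- The arm moves only by the shell command python3 -m creep 'ROWS' [OPENING]. ROWS is JSON, a list of rows, each a list of 4 numbers: the shift along the tool's x, y, z in mm, then the turn about the tool's z in rad. A call has 1 to 12 rows; each row shifts and turns the commanded pose from where the row before left it, along the tool's axes as they then stand; what a row does not reach is not made up. A row lasts 1/10 s, in which the tool goes at most 50 mm and 8.59 degrees, less where a joint would pass 70% of its speed; a pose out of reach is approached as far as the arm can. A call is refused whole if a number of a shift passes 50 or a number of a turn 0.15, either way. A call with a gripper value outside its range is refused whole. OPENING is the opening, from -1 (shut) to 1 (fully open), set as the call begins (- or left out, the last holds). The fingers move at their own pace and stop on an object; the grip force is fixed at half the most. Time passes only in rows, so rows that do not move let the fingers close. It gives the time, the measured TCP pose, the force and the opening at its end, in the units of the state.
- arm.observe(): the state, without advancing time (a new reading comes with each control period).
- arm.read_camera(name): name is "scene" or "top"; returns a dict with "image" (480x640x3 uint8, red, green, blue), "fx", "fy", "cx", "cy" (pixels), "D" ([k1, k2, p1, p2, k3] as OpenCV has them; the pictures are not rectified), "extrinsics" (4x4, takes a point from camera to world coordinates). Camera axes: x right, y down, z forward; pixel columns grow to the right and rows downward; lengths in mm; the calibration is good to about 2 mm. A picture is of the moment at which its call begins. There is no depth.
- arm.finish_job(): hands the job in, once; it reports no verdict.
The state is a dict: "time_s": time; "joint_positions": joint angles; "qd": joint speeds; "joint_efforts": joint torques, N m; "ee_pos": TCP position; "tool_rot": TCP orientation; "ft_force": force on the tool from outside, world axes, zero at the start; "ft_torque": the same for the moment, N m; "grip_width": opening from 0.0 (shut) to 1.0 (fully open).
Only numpy, scipy, OpenCV 4.12 (cv2) and the standard library are available. Lean on these libraries where they do the work, as an engineer would, in place of code of your own. Each camera call takes 0.05 s, during which the arm holds its last target.

## Working session

There is one attempt and no reset: what is moved stays moved. The work goes in short steps, Python scripts to look and compute and a shell command to move; the robot and the scene stay as the last step left them, time stands still between calls to the robot, and variables do not carry over. Pictures are saved under pics/ and viewed, and the job is handed in when it is done.

```bash
mkdir -p pics
python3 - <<'E'
from plant import arm
import cv2,numpy as np
s=arm.observe();print(s)
for n in("scene","top"):
    c=arm.read_camera(n);cv2.imwrite(f"pics/{n}0.png",c["image"][:,:,::-1])
    print(n,c["fx"],c["fy"],c["cx"],c["cy"],c["D"],np.round(c["extrinsics"],4).tolist())
E
```

```text
{'time_s': 0.0, 'joint_positions': array([ 1.19179709,  0.53719085, -0.0044278 ,  1.53885834,  0.00255745,
        1.0673042 , -0.07120512]), 'qd': array([-1.11344573e-03,  1.24345436e-03,  1.53983482e-04,  7.80865261e-04,
       -5.01640529e-05, -3.68861234e-04, -1.85611700e-03]), 'joint_efforts': array([-2.63959337e-04, -5.70984292e+01,  9.90550742e-01, -2.51600718e+01,
       -5.61676989e-02,  1.77875772e-02,  1.76404997e-04]), 'ee_pos': array([ 199.81896617, -617.87564029,  237.82893983]), 'tool_rot': array([ 9.87791233e-01,  1.55780967e-01, -1.84427425e-04, -8.58021088e-04]), 'ft_force': array([0.25833563, 0.22291321, 0.07552361]), 'ft_torque': array([-0.02603672, -0.05537939, -0.02196804]), 'grip_width': 0.99823390049523}
scene 438.70344240203167 438.70344240203167 322.4331728337984 235.49551773924156 [0.02835822 0.         0.         0.         0.        ] [[-0.3345, 0.7743, -0.5372, 890.299], [0.9424, 0.2795, -0.1839, 193.5998], [0.0078, -0.5678, -0.8232, 597.3109], [0.0, 0.0, 0.0, 1.0]]
top 474.24819400708395 474.24819400708395 312.5909789404791 245.0690077611531 [-0.0818499  0.         0.         0.         0.       ] [[-0.0138, -0.9913, 0.1306, 426.4486], [-0.9998, 0.0122, -0.0131, 71.9879], [0.0113, -0.1307, -0.9914, 868.9035], [0.0, 0.0, 0.0, 1.0]]
```

View pics/scene0.png

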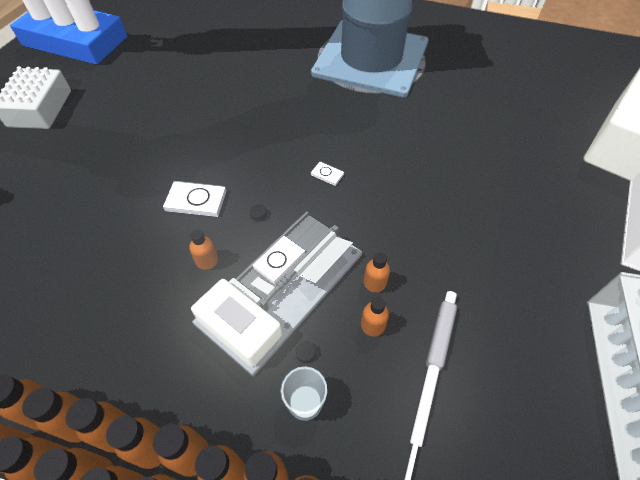

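View pics/top0.png

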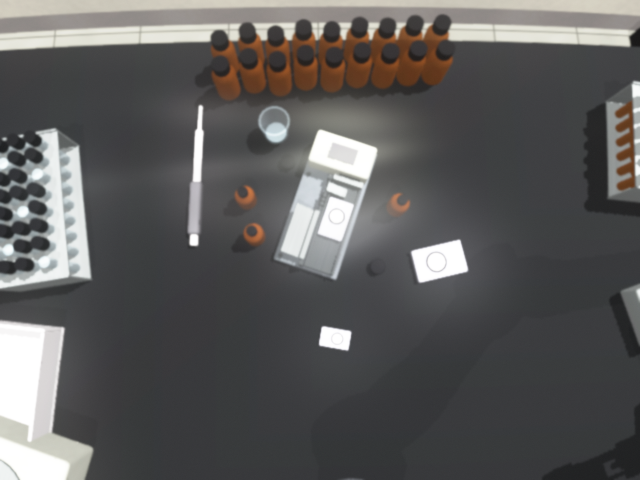

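Three plates appear in the top view: large at (439,261), small at (335,338), and a middle one on the stage at (336,218). The one on the bed fits the description. I'll enlarge to confirm.

Run:
```python
import cv2
a=cv2.imread("pics/top0.png")[120:290,260:390];cv2.imwrite("pics/top0c.png",cv2.resize(a,None,fx=3.5,fy=3.5,interpolation=cv2.INTER_CUBIC))
a=cv2.imread("pics/scene0.png")[200:380,185:385];cv2.imwrite("pics/scene0c.png",cv2.resize(a,None,fx=3.3,fy=3.3,interpolation=cv2.INTER_CUBIC))
```

```text
(no output)
```

View pics/top0c.png

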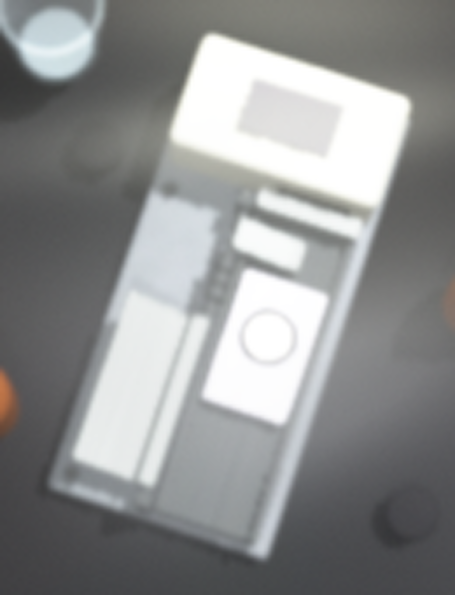

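View pics/scene0c.png

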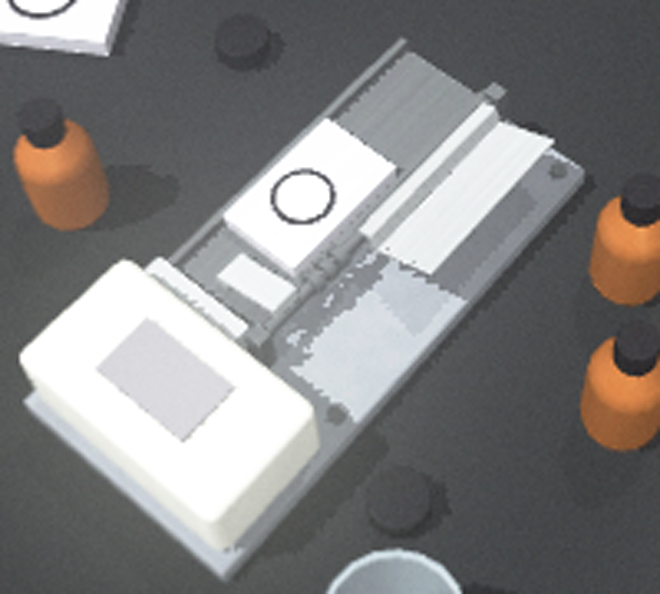

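The crop confirms the middle plate on the bed: top-view corners (330,197),(354,204),(341,241),(318,234). The bigger and smaller plates lie off the stage. The tail's outer edge runs from (281,251) to (298,203). Next I fit the stage pose from both views.

```bash
cat > fit.py <<'E'
import numpy as np,cv2
from plant import arm
from scipy.optimize import least_squares
C={n:arm.read_camera(n) for n in("scene","top")}
def proj(n,P):
    c=C[n];T=np.linalg.inv(c["extrinsics"]);K=np.array([[c["fx"],0,c["cx"]],[0,c["fy"],c["cy"]],[0,0,1]])
    return cv2.projectPoints(np.asarray(P,float).reshape(-1,1,3),cv2.Rodrigues(T[:3,:3])[0],T[:3,3],K,np.array(c["D"]))[0].reshape(-1,2)
def w(p,P):
    P=np.asarray(P,float);c,s=np.cos(p[2]),np.sin(p[2])
    return np.c_[p[0]+c*P[:,0]-s*P[:,1],p[1]+s*P[:,0]+c*P[:,1],P[:,2]]
E
cat > fit0.py <<'E'
from fit import *
top=np.array([[245,268],[328,293],[282,424],[202,400],[72,460],[133,291],[185,308],[130,480]])/3.5+[260,120]
sc=np.array([[225,215],[298,272],[398,170],[328,120],[553,140],[432,272],[380,247],[500,120]])/3.3+[185,200]
sc[[0,1]]=sc[[1,0]]; sc[[2,3]]=sc[[3,2]]
# order plate: front-left, front-right, rear-right, rear-left
def pts(p):
    x=p[3];y=-32.5+p[4]
    return [[x+35,y+22,34],[x+35,y-22,34],[x-35,y-22,34],[x-35,y+22,34],[-95,40.5,45],[-5,40.5,45],[-5,9.5,31],[-95,9.5,31]]
def res(p): 
    P=w(p,pts(p)); return np.r_[(proj("top",P)-top).ravel(),(proj("scene",P)-sc).ravel(),p[4]]
for y0 in (0,.3,-.3,):
    r=least_squares(res,[550,50,y0,-15,0],loss="soft_l1",x_scale=[10,10,.1,10,1]);print(r.cost,np.round(r.x,3))
print(np.round(res(r.x),1)[:32].reshape(-1,8))
p=r.x
print("bed,stop,plate,tail",np.round(w(p,[[-20,-32.5,24],[60,-32.5,29],[p[3],-32.5,29],[-50,25,38]]),1).tolist())
E
python3 fit0.py
```

```text
6.695216227832892 [ 6.01681e+02  4.84310e+01 -3.33000e-01 -8.10800e+00  1.71000e-01]
6.695216227831251 [ 6.01681e+02  4.84310e+01 -3.33000e-01 -8.10800e+00  1.71000e-01]
6.695216227818586 [ 6.01681e+02  4.84310e+01 -3.33000e-01 -8.10800e+00  1.71000e-01]
[[-0.8  0.3 -1.3  0.7 -0.  -0.2 -0.7 -1. ]
 [-0.3 -0.4 -1.3  0.1  0.3  2.2  0.1  0.3]
 [-0.8 -0.3 -0.6  0.6 -0.6 -0.8 -0.1 -1. ]
 [ 0.5 -0.5 -0.4  0.4 -0.9  0.8  0.   0.1]]
bed,stop,plate,tail [[572.2, 24.3, 24.0], [647.8, -1.9, 29.0], [583.4, 20.4, 29.0], [562.6, 88.4, 38.0]]
```

```bash
cat > go.py <<'E'
import sys
from fit import w,arm,np
from scipy.spatial.transform import Rotation as R
p=[601.68,48.43,-0.333]
def stage():
    s=arm.observe();M=R.from_quat(s["tool_rot"]).as_matrix();a=np.arctan2(M[1,0],M[0,0])
    d=s["ee_pos"][:2]-p[:2];c,k=np.cos(p[2]),np.sin(p[2])
    print("t",s["time_s"],"stage xyz",np.round([c*d[0]+k*d[1],-k*d[0]+c*d[1],s["ee_pos"][2]],1),"yaw err",round(a-p[2],3),"tilt",np.round(M[:,2],3),"F",np.round(s["ft_force"],1),"q",np.round(s["joint_positions"],2),s["grip_width"])
    return s,M
if __name__=="__main__":
    s,M=stage();t=[float(v) for v in sys.argv[1:4]]
    T=w(p,[t])[0];print("target",T,"tool shift",np.round(M.T@(T-s["ee_pos"]),1))
E
python3 -m creep '[[0,0,0,0.13],[0,0,0,0.13],[0,0,0,0.13],[0,0,0,0.13],[0,0,0,0.126],[0,0,0,0]]' -0.09; python3 go.py -62 -3.75 150
```

```text
time_s: 0.8
ee_pos: [200.1, -618.3, 238.5]
tool_rot: [0.986, -0.166, -0.0, -0.0]
ft_force: [0.7, -0.1, -0.5]
grip_width: 0.482
t 0.9 stage xyz [-161.6 -761.4  238.6] yaw err 0.003 tilt [-0.  0. -1.] F [-0.6 -0.1  0.1] q [ 1.09  0.54  0.14  1.54 -0.08  1.06 -0.65] 0.4551918353812999
target [541.86011171  65.15254362 150.        ] tool shift [ 102.2 -757.3   88.6]
```

```bash
python3 -m creep '[[5,-20,0,0],[5,-36,0,0],[5,-38,0,0],[5,-38,0,0],[5,-38,0,0],[5,-38,0,0],[5,-38,0,0],[5,-38,0,0],[5,-38,0,0],[5,-38,0,0],[5,-30,0,0],[0,-15,0,0]]'; python3 go.py -62 -3.75 150
```

```text
time_s: 2.1
ee_pos: [386.0, -251.0, 239.0]
tool_rot: [0.987, -0.162, 0.0, -0.0]
ft_force: [-0.2, -1.3, 0.4]
grip_width: 0.456
t 2.2 stage xyz [-106.3 -354.4  238.8] yaw err 0.006 tilt [ 0.  0. -1.] F [-0.3 -0.3 -0.3] q [ 0.51  0.21 -0.03  2.02  0.01  0.91 -1.42] 0.45538870321965036
target [541.86011171  65.15254362 150.        ] tool shift [  46.6 -350.3   89.1]
```

```bash
python3 -m creep '[[4,-20,0,0],[4,-35,0,0],[4,-35,0,0],[4,-35,0,0],[4,-35,0,0],[4,-35,0,0],[4,-35,0,0],[4,-35,10,0],[4,-35,15,0],[4,-30,15,0],[3,-15,10,0.006],[3,-5,0,0]]'; python3 go.py -62 -3.75 90
```

```text
time_s: 3.4
ee_pos: [542.3, 62.4, 187.3]
tool_rot: [0.986, -0.167, -0.001, 0.0]
ft_force: [0.2, -0.4, 0.9]
grip_width: 0.452
t 3.5 stage xyz [-59.5  -7.4 188.8] yaw err -0.006 tilt [ 0.    -0.001 -1.   ] F [-0.7  1.1  0.4] q [-0.04  0.43 -0.2   1.85  0.11  0.87 -2.2 ] 0.4564625499910426
target [541.86011171  65.15254362  90.        ] tool shift [-2.6 -3.7 98.8]
```

Descend to z ≈ 90 and take a picture to check alignment.

```bash
python3 -m creep '[[-1.5,-2,20,0],[-1,-1.5,25,0],[0,0,25,0],[0,0,25,0],[0,0,0,0],[0,0,0,0]]'; python3 go.py -62 -3.75 55
python3 - <<'E'
from fit import C
import cv2
a=C["top"]["image"][130:290,260:400,::-1];cv2.imwrite("pics/t1.png",cv2.resize(a,None,fx=3.5,fy=3.5,interpolation=cv2.INTER_CUBIC))
a=C["scene"]["image"][160:380,185:425,::-1];cv2.imwrite("pics/s1.png",cv2.resize(a,None,fx=2.7,fy=2.7,interpolation=cv2.INTER_CUBIC))
E
```

```text
time_s: 4.1
ee_pos: [541.5, 64.7, 94.6]
tool_rot: [0.986, -0.169, 0.0, 0.0]
ft_force: [0.4, 0.3, 0.6]
grip_width: 0.456
t 4.2 stage xyz [-61.6  -3.3  95.4] yaw err -0.007 tilt [ 0.003  0.    -1.   ] F [ 0.7 -0.3  0.5] q [-0.07  0.57 -0.18  1.91  0.15  0.67 -2.25] 0.4566666388060054
target [541.86011171  65.15254362  55.        ] tool shift [-0.5  0.5 40.4]
```

View pics/s1.png

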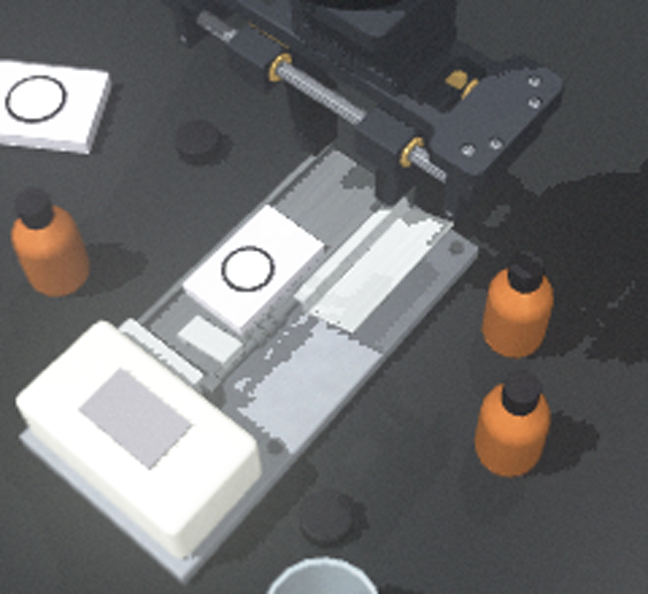

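View pics/t1.png

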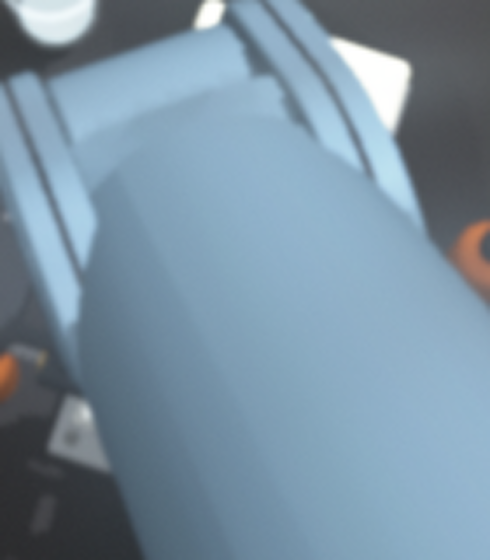

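Scene view: fingers hang above the bed behind the plate, right finger near (315,120), left near (390,185) over the tail; the plate at (247,268) is undisturbed. Descending.

```bash
python3 -m creep '[[0,0.5,20,0],[-0.5,0,18,-0.006],[0,0,5,0],[0,0,0,0],[0,0,0,0]]'; python3 go.py -62 -3.75 40
python3 - <<'E'
from fit import *
p=[601.68,48.43,-0.333]
s=arm.observe();z=s["ee_pos"][2]
q=proj("scene",w(p,[[-62+dx,y,z] for y in(-41.2,-23.7,16.3,33.8) for dx in (-9,9)]));print(np.round((q-[250,170])*4.5).tolist())
a=C["scene"]["image"][170:300,250:400,::-1];cv2.imwrite("pics/s2.png",cv2.resize(a,None,fx=4.5,fy=4.5,interpolation=cv2.INTER_CUBIC))
E
```

```text
time_s: 4.8
ee_pos: [541.3, 65.9, 51.6]
tool_rot: [0.986, -0.166, 0.001, -0.0]
ft_force: [-0.1, 0.7, -0.1]
grip_width: 0.456
t 4.9 stage xyz [-62.8  -3.2  51.7] yaw err -0.0 tilt [ 0.002  0.    -1.   ] F [-1.   0.2  0.3] q [-0.08  0.64 -0.16  1.92  0.18  0.59 -2.26] 0.4545701134650246
target [541.86011171  65.15254362  40.        ] tool shift [ 0.7  0.5 11.7]
[[232.0, 234.0], [197.0, 267.0], [271.0, 260.0], [237.0, 294.0], [364.0, 321.0], [330.0, 357.0], [405.0, 349.0], [372.0, 385.0]]
```

View pics/s2.png

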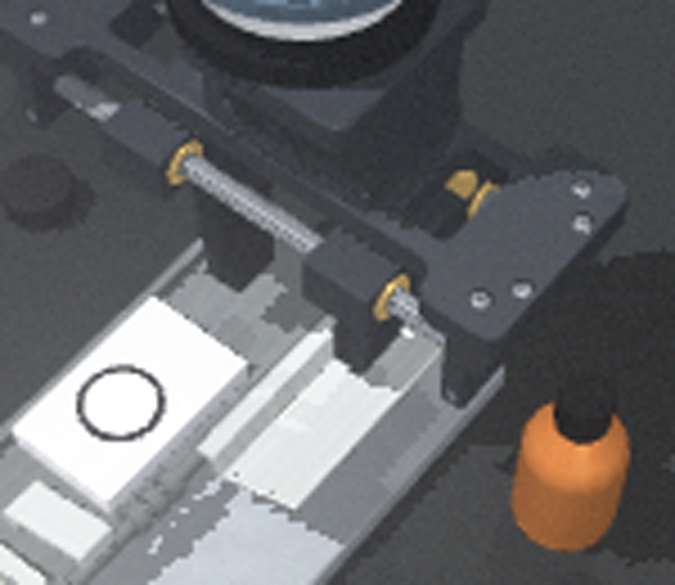

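The fingertip positions predicted at (237,294) and (372,385) match the picture within a few mm. Press slowly, watching the force.

```bash
python3 -m creep '[[0.5,0.3,5,0],[0,0,5,0],[0,0,3,0],[0,0,2,0],[0,0,0,0]]'; python3 go.py -62 -3.75 28.5;  python3 -m creep '[[0,0,2,0],[0,0,2,0],[0,0,1,0],[0,0,0,0],[0,0,0,0]]'; python3 go.py -62 -3.75 28.5
```

```text
time_s: 5.5
ee_pos: [541.0, 65.7, 35.6]
tool_rot: [0.986, -0.166, 0.0, -0.0]
ft_force: [-1.8, -0.7, 4.4]
grip_width: 0.453
t 5.6 stage xyz [-63.   -3.6  35.9] yaw err 0.0 tilt [ 0.  0. -1.] F [-0.4  0.9  5.2] q [-0.08  0.67 -0.16  1.92  0.18  0.56 -2.26] 0.45680628089344166
target [541.86011171  65.15254362  28.5       ] tool shift [1.  0.2 7.4]
time_s: 6.1
ee_pos: [541.1, 65.7, 31.1]
tool_rot: [0.986, -0.166, 0.0, -0.0]
ft_force: [-1.3, 1.2, 6.3]
grip_width: 0.456
t 6.2 stage xyz [-62.9  -3.5  31.1] yaw err 0.0 tilt [ 0.  0. -1.] F [-0.6  1.5  5.3] q [-0.08  0.68 -0.15  1.92  0.18  0.55 -2.27] 0.4525911563813589
target [541.86011171  65.15254362  28.5       ] tool shift [0.9 0.3 2.6]
```

```bash
python3 -m creep '[[0,0,1.5,0],[0,0,1.2,0],[0,0,0,0],[0,0,0,0],[0,0,0,0]]'; python3 go.py -62 -3.75 28.5;python3 - <<'E'
from fit import *
a=C["scene"]["image"][200:330,220:370,::-1];cv2.imwrite("pics/s3.png",cv2.resize(a,None,fx=4.5,fy=4.5,interpolation=cv2.INTER_CUBIC))
E
```

```text
time_s: 6.7
ee_pos: [541.0, 65.4, 28.4]
tool_rot: [0.986, -0.166, 0.0, -0.0]
ft_force: [-1.9, 0.3, 7.3]
grip_width: 0.454
t 6.8 stage xyz [-63.   -3.8  28.4] yaw err -0.0 tilt [ 0.  0. -1.] F [-2.   0.   7.6] q [-0.09  0.68 -0.15  1.92  0.19  0.55 -2.27] 0.4530091106307475
target [541.86011171  65.15254362  28.5       ] tool shift [ 1.  -0.  -0.1]
```

View pics/s3.png

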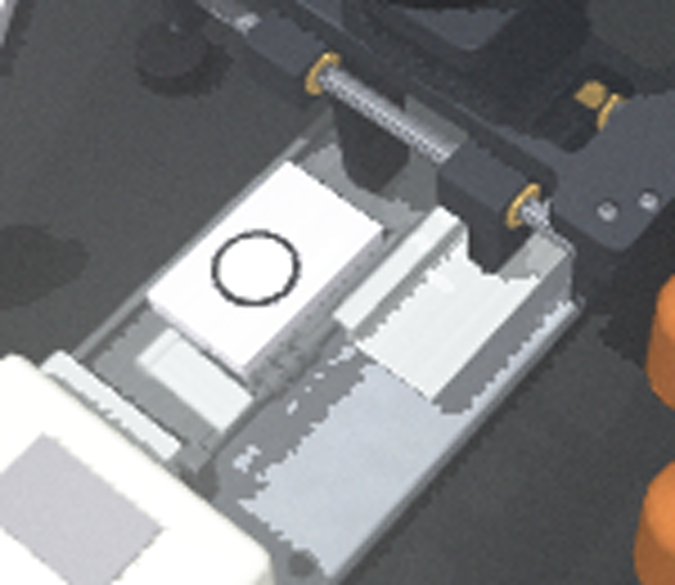

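The tail is level with about 7.5 N, matching ~0.4 rad. The jaw is raised, and the right tip stands on the bed side behind the plate at (370,180). Pushing.

```bash
python3 -m creep '[[2,0,0,0],[3,0,0,0],[3,0,0,0],[3,0,0,0],[3,0,0,0],[3,0,0,0],[2,0,0,0],[0,0,0,0]]'; python3 go.py -19 -3.75 28.4; python3 -m creep '[[2,0,0,0],[2,0,0,0],[2,0,0,0],[2,0,0,0],[2,0,0,0],[2,0,0,0],[0,0,0,0]]'; python3 go.py -19 -3.75 28.4;python3 - <<'E'
from fit import *
a=C["scene"]["image"][200:330,220:370,::-1];cv2.imwrite("pics/s4.png",cv2.resize(a,None,fx=4.5,fy=4.5,interpolation=cv2.INTER_CUBIC))
E
```

```text
time_s: 7.7
ee_pos: [557.0, 59.7, 27.9]
tool_rot: [0.986, -0.165, -0.002, 0.0]
ft_force: [-6.8, 2.5, 8.7]
grip_width: 0.454
t 7.8 stage xyz [-45.9  -3.9  28. ] yaw err 0.001 tilt [-0.003  0.    -1.   ] F [-6.3  2.3  8.1] q [-0.07  0.7  -0.16  1.88  0.18  0.57 -2.25] 0.4560771752764964
target [582.49794794  51.09671682  28.4       ] tool shift [26.9 -0.1 -0.5]
time_s: 8.5
ee_pos: [568.3, 55.9, 27.9]
tool_rot: [0.986, -0.165, -0.002, 0.0]
ft_force: [-6.1, 2.0, 8.2]
grip_width: 0.457
t 8.6 stage xyz [-34.   -3.9  28. ] yaw err 0.001 tilt [-0.004  0.    -1.   ] F [-5.5  1.5  9.5] q [-0.06  0.72 -0.16  1.85  0.18  0.59 -2.23] 0.45617479753240425
target [582.49794794  51.09671682  28.4       ] tool shift [15.  -0.1 -0.5]
```

View pics/s4.png

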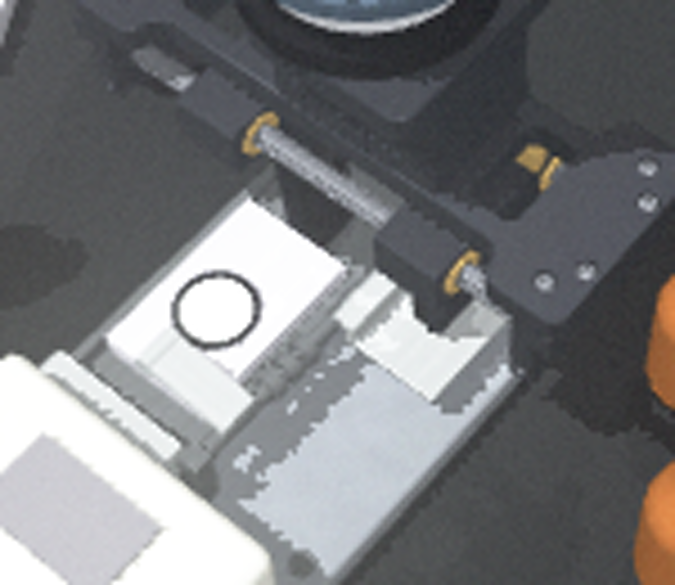

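The plate has moved to (215,310) in the crop and its front is passing beneath the raised jaw. Continuing.

```bash
python3 -m creep '[[2,0,0,0],[2,0,0,0],[2,0,0,0],[2,0,0,0],[2,0,0,0],[0,0,0,0]]'; python3 go.py -19 -3.75 28; python3 -m creep '[[1.5,0,0,0],[1.5,0,0,0],[0,0,0,0]]'; python3 go.py -19 -3.75 28
```

```text
time_s: 9.3
ee_pos: [577.8, 52.6, 28.0]
tool_rot: [0.986, -0.165, -0.002, 0.0]
ft_force: [-6.1, 1.6, 8.2]
grip_width: 0.454
t 9.4 stage xyz [-24.   -3.8  27.9] yaw err 0.001 tilt [-0.004  0.    -1.   ] F [-6.   1.4  9. ] q [-0.05  0.73 -0.16  1.83  0.18  0.61 -2.22] 0.45727626451422826
target [582.49794794  51.09671682  28.        ] tool shift [ 5.  -0.1 -0.1]
time_s: 9.7
ee_pos: [580.4, 51.7, 27.9]
tool_rot: [0.986, -0.165, -0.002, 0.0]
ft_force: [-5.9, 0.9, 8.7]
grip_width: 0.454
t 9.8 stage xyz [-21.1  -3.8  27.9] yaw err 0.001 tilt [-0.004  0.    -1.   ] F [-5.7  1.6  8.6] q [-0.05  0.73 -0.16  1.82  0.18  0.61 -2.22] 0.4550967171170405
target [582.49794794  51.09671682  28.        ] tool shift [ 2.1 -0.1 -0.1]
```

```bash
python3 -m creep '[[1,0,0,0],[0,0,0,0]]';python3 -m creep '[[1,0,0,0],[0,0,0,0]]';python3 -m creep '[[1,0,0,0],[0,0,0,0]]'; python3 go.py -19 -3.75 28;python3 - <<'E'
from fit import *
a=C["scene"]["image"][200:330,220:370,::-1];cv2.imwrite("pics/s5.png",cv2.resize(a,None,fx=4.5,fy=4.5,interpolation=cv2.INTER_CUBIC))
E
```

```text
time_s: 10.0
ee_pos: [580.9, 51.5, 27.9]
tool_rot: [0.986, -0.165, -0.003, 0.0]
ft_force: [-7.0, 3.0, 10.0]
grip_width: 0.458
time_s: 10.2
ee_pos: [580.9, 51.5, 27.8]
tool_rot: [0.986, -0.165, -0.003, 0.0]
ft_force: [-9.1, 2.5, 10.6]
grip_width: 0.458
time_s: 10.4
ee_pos: [581.0, 51.4, 27.7]
tool_rot: [0.986, -0.165, -0.004, 0.0]
ft_force: [-12.5, 3.1, 13.3]
grip_width: 0.456
t 10.5 stage xyz [-20.5  -3.9  27.7] yaw err 0.001 tilt [-0.008  0.    -1.   ] F [-11.8   3.7  13.6] q [-0.05  0.73 -0.16  1.81  0.18  0.62 -2.22] 0.45743012255979476
target [582.49794794  51.09671682  28.        ] tool shift [ 1.5 -0.2 -0.3]
```

View pics/s5.png

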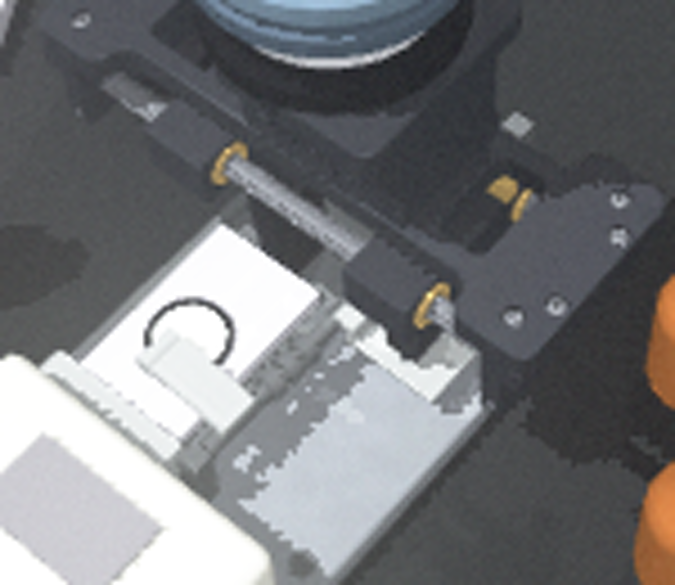

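Stalled at stage x ≈ -20.5 with the push force climbing (6→12 N). The picture shows the plate front meeting the stop at (75,360)-(190,440). To rule out jamming on the tail, I'll back off, raise slightly and push again.

```bash
python3 -m creep '[[-2,0,0,0],[-2,0,0,0],[0,0,-0.7,0],[0,0,0,0]]'; python3 go.py -19 -3.75 28; python3 -m creep '[[2,0,0,0],[1.5,0,0,0],[0,0,0,0]]';python3 -m creep '[[1,0,0,0],[0,0,0,0]]';python3 -m creep '[[1,0,0,0],[0,0,0,0]]'; python3 go.py -19 -3.75 28
```

```text
time_s: 11.0
ee_pos: [581.0, 51.8, 29.0]
tool_rot: [0.986, -0.166, -0.001, -0.0]
ft_force: [-3.7, 1.6, 7.7]
grip_width: 0.455
t 11.1 stage xyz [-20.6  -3.6  29. ] yaw err 0.0 tilt [-0.001  0.    -1.   ] F [-3.2  1.9  7.6] q [-0.05  0.73 -0.16  1.82  0.18  0.61 -2.22] 0.4565824657331461
target [582.49794794  51.09671682  28.        ] tool shift [1.6 0.1 1. ]
time_s: 11.4
ee_pos: [581.2, 51.6, 28.4]
tool_rot: [0.986, -0.165, -0.004, 0.0]
ft_force: [-9.2, 2.7, 12.0]
grip_width: 0.46
time_s: 11.6
ee_pos: [581.3, 51.5, 28.3]
tool_rot: [0.986, -0.165, -0.004, 0.0]
ft_force: [-12.1, 4.4, 13.4]
grip_width: 0.454
time_s: 11.8
ee_pos: [581.3, 51.5, 28.2]
tool_rot: [0.986, -0.165, -0.005, 0.0]
ft_force: [-15.2, 4.5, 15.0]
grip_width: 0.456
t 11.9 stage xyz [-20.2  -3.8  28.2] yaw err 0.001 tilt [-0.01   0.001 -1.   ] F [-13.6   5.3  15.3] q [-0.05  0.73 -0.16  1.81  0.18  0.62 -2.22] 0.4539883331133503
target [582.49794794  51.09671682  28.        ] tool shift [ 1.2 -0.   0.2]
```

Same stall at a higher tip with the force climbing to 15 N, so it's a hard stop and the plate is home. Back off the plate, still pressing, then rise.

```bash
python3 -m creep '[[-2,0,0,0],[-2,0,0,0],[-2,0,0,0],[-2,0,0,0],[-1,0,0,0],[0,0,0,0],[0,0,0,0]]'; python3 go.py -25 -3.75 60
```

```text
time_s: 12.6
ee_pos: [580.9, 51.9, 30.0]
tool_rot: [0.986, -0.166, 0.003, -0.0]
ft_force: [2.6, -0.8, 6.6]
grip_width: 0.454
t 12.7 stage xyz [-20.8  -3.4  30. ] yaw err -0.001 tilt [ 0.005  0.    -1.   ] F [ 2.8 -1.1  6.4] q [-0.05  0.72 -0.16  1.83  0.18  0.6  -2.22] 0.4567002674132597
target [576.82755218  53.05799498  60.        ] tool shift [ -4.1   0.3 -30. ]
```

```bash
python3 -m creep '[[-2,0,0,0],[-2,0,0,0],[0,0,0,0]]'; python3 go.py -25 -3.75 60; python3 -m creep '[[-1,0,-2,0],[-1,0,-2,0],[0,0,-2,0],[0,0,-3,0],[0,0,-3,0],[0,0,0,0]]'; python3 go.py -25 -3.75 60
```

```text
time_s: 13.0
ee_pos: [577.6, 53.0, 30.1]
tool_rot: [0.986, -0.166, 0.003, -0.0]
ft_force: [3.7, -1.6, 6.8]
grip_width: 0.454
t 13.1 stage xyz [-24.3  -3.5  30.1] yaw err -0.002 tilt [ 0.006 -0.    -1.   ] F [ 4.5 -1.6  5.9] q [-0.05  0.72 -0.15  1.84  0.18  0.59 -2.23] 0.4548183132240512
target [576.82755218  53.05799498  60.        ] tool shift [ -0.6   0.2 -29.9]
time_s: 13.7
ee_pos: [572.7, 54.5, 41.0]
tool_rot: [0.986, -0.166, 0.0, -0.0]
ft_force: [0.0, 0.2, -0.2]
grip_width: 0.453
t 13.8 stage xyz [-29.5  -3.9  40.7] yaw err -0.0 tilt [-0.  0. -1.] F [-0.1 -0.4 -0.1] q [-0.05  0.7  -0.16  1.84  0.18  0.62 -2.23] 0.45462900445141236
target [576.82755218  53.05799498  60.        ] tool shift [  4.5  -0.1 -19.3]
```

Clear. Rise to over 200 mm and withdraw toward the right so that both cameras can see.

```bash
python3 -m creep '[[0,0,-15,0],[0,0,-30,0],[0,0,-40,0],[0,0,-40,0],[0,0,-40,0],[0,15,-20,0],[0,30,0,0],[0,35,0,0],[0,35,0,0],[0,35,0,0],[0,35,0,0],[0,35,0,0]]';python3 -m creep '[[0,35,0,0],[0,35,0,0],[0,25,0,0],[0,10,0,0],[0,0,0,0]]'
python3 - <<'E'
from fit import *
a=C["scene"]["image"][200:330,220:370,::-1];cv2.imwrite("pics/s6.png",cv2.resize(a,None,fx=4.5,fy=4.5,interpolation=cv2.INTER_CUBIC))
a=C["top"]["image"][120:290,260:390,::-1];cv2.imwrite("pics/t6.png",cv2.resize(a,None,fx=3.5,fy=3.5,interpolation=cv2.INTER_CUBIC))
cv2.imwrite("pics/sf6.png",C["scene"]["image"][:,:,::-1])
E
```

```text
time_s: 15.0
ee_pos: [500.0, -154.7, 226.8]
tool_rot: [0.986, -0.166, 0.0, -0.0]
ft_force: [1.3, -0.3, 0.5]
grip_width: 0.459
time_s: 15.5
ee_pos: [465.9, -253.6, 226.3]
tool_rot: [0.986, -0.167, 0.0, 0.0]
ft_force: [-0.2, 0.1, 0.2]
grip_width: 0.452
```

View pics/s6.png

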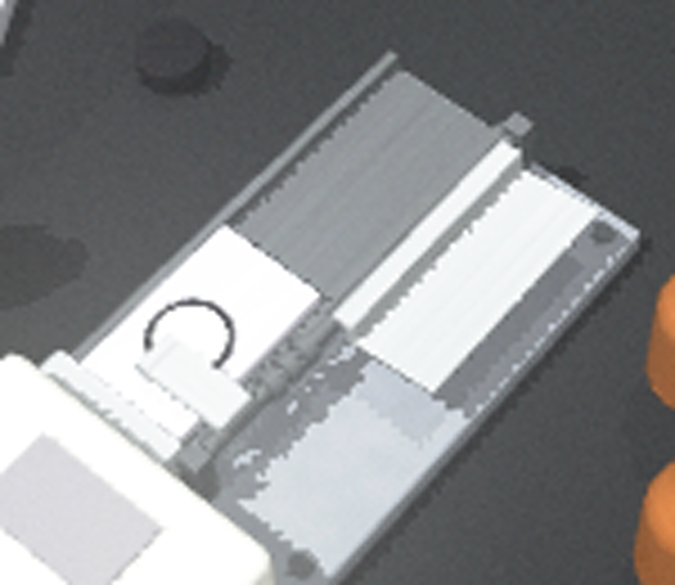

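View pics/t6.png

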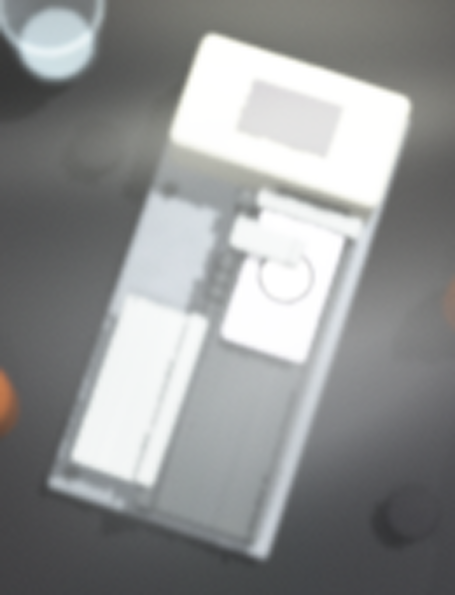

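View pics/sf6.png

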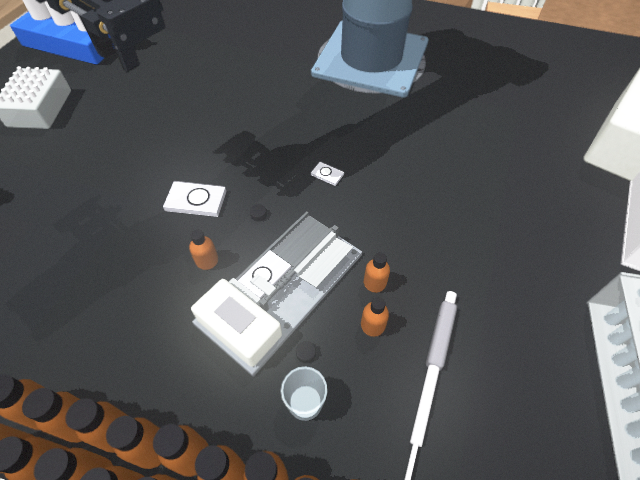

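Run:
```python
from fit import *
p=[601.68,48.43,-0.333]
def x(n,px,z,y):
    f=lambda v:(proj(n,w(p,[[v[0],y+v[1],z]]))[0]-px)
    return least_squares(f,[0,0]).x
o3=np.array([260,120]);o=np.array([220,200])
for l,n,px,y in [("top rearL","top",np.array([220,338])/3.5+o3,-10.5),("top rearR","top",np.array([303,362])/3.5+o3,-54.5),("sc rearL","scene",np.array([322,295])/4.5+o,-10.5),("sc rearR","scene",np.array([225,228])/4.5+o,-54.5),("disc top","top",np.array([286,277])/3.5+o3,-32.5),("disc sc","scene",np.array([190,340])/4.5+o,-32.5),
 ("disc0 top","top",np.array([268,337])/3.5+o3,-32.5),("disc0 sc","scene",np.array([303,197])/3.3+[185,200],-32.5)]: print(l,np.round(x(n,px,34,y),1))
```

```text
top rearL [-11.1  -0.3]
top rearR [-9.6 -0.4]
sc rearL [-9.7  1.1]
sc rearR [-9.   2.4]
disc top [30.  -0.6]
disc sc [30.1  0.8]
disc0 top [-2.8 -1.4]
disc0 sc [-3.5 -0.8]
```

The rear edge measures at stage x ≈ -9.9 (home is -10), and the jaw sits on the plate. Bystanders are at their original pixels, and the arm is clear.

```bash
python3 -c "
from plant import arm
print(arm.finish_job(), arm.observe()['time_s'])"
```

```text
the job is handed in; nothing more can be done
the job is handed in; nothing more can be done
```

The plate is home against the end stop with the jaw closed on it, and I handed the job in at about 15.7 s. No verdict is reported on hand-in.

**What I did:** I pressed the tail level with the left fingertip (about 7.5 N, roughly 0.4 rad by tip height). The right fingertip then pushed the middle-sized plate under the raised jaw until it stopped. I pulled back from the plate while still holding the tail down, let go, and moved the arm away.

**Last checks:**
- **Plate position:** the rear-edge corners measured at stage x = -9.0 to -11.1 mm, mean -9.9, against -10 when home. The disc moved about 33 mm, matching the 33 mm needed.
- **End stop:** pushing stalled at the same place at two tip heights, with the force along world x climbing to about 15 N. Full contact was at fingertip x of about -20.3 mm rather than the predicted -19, which is within the calibration error.
- **Clip:** in the pictures the jaw rests on the plate. I did not measure the clip angle after release.
- **Bystanders:** the bottles, caps, beaker and pipette appear unmoved in the last scene picture.

**One thing off plan:** as I backed away, the tip stuck briefly on the tail from friction and its height rose to about 30 mm before it slid free. The plate stayed home.

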